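# Fit the feed tube on the nut mill

## Task

Pick up the white feed tube, put its plain end over the leaning neck of the red nut mill and push it down along the neck until it is fully home, past the stiff orange seal and against the flange, with the blue band at the top. The neck has been left at an unknown lean, so feel for it; let go of the tube when it is on, and leave the other things on the table where they are.

Things in the scene. Friction and masses are not known exactly. Their poses are not given: they have to be found in the camera images.
- tube: the feed tube: straight rigid white plastic tube open at both ends, 130 mm long, 44 mm outside and 35 mm inside diameter, about 0.1 kg, a blue band painted round it near its top end; it starts upright on the table. Origin: centre of its bottom (plain) end; z runs along its axis to the banded end
- mill: the nut mill, fixed to the table: a red box 170 (x) x 150 (y) mm, 74 mm tall, reaching from 70 mm in front of the origin to 100 mm behind; on it, behind the neck, a steel drum 112 mm across with a black cap, centred 30 mm behind the origin, up to 102 mm height. Origin at table height; its own -x axis points out of its front, z up
- mill_home (a point): where the centre of the tube's bottom end lies when fully home: on the neck's axis, level with the top of the dark flange (56 mm across) round the neck's foot; 35 mm in front of the mill's origin, 112 mm above the table. Axes are those of the mill and do not show the neck's lean
- neck_swivel (a point): same point as mill_home. The neck, a round steel spigot 32 mm across, stands 90 mm up its axis from here, its last 3 mm tapering to 28 mm. It leans towards the mill's front (its -x, never sideways) by 20 to 48 degrees from vertical. Its stiff swivel (yields at 6 N m) turns about this point; the lean is not reported: find it by touch or by eye
- seal_recess (a point): same point as mill_home. Round the neck sits an orange sealing collar, 42 mm across, 8 mm thick, stiff to slide, its top 6 to 14 mm above the flange at the start; the tube's end must push it along the neck (about 6 N) until it is sunk in its recess and the tube meets the flange
- shaker: bystander: a steel shaker can, 64 mm across, 140 mm tall. Origin: the middle of its underside
- bowl: bystander: a clear bowl of nuts, 116 mm across, 55 mm tall. Origin: the middle of its underside
- thermometer: bystander: a black and red hand thermometer lying on its side, 120 mm long, up to 37 mm tall. Origin: the middle of its underside
- jar: bystander: an amber jar with white cap, 72 mm across, 112 mm tall. Origin: the middle of its underside
- mould: bystander: a clear chocolate mould, 120 x 220 x 22 mm, on a marble board 12 mm thick. Origin: the middle of its underside
- spatula: bystander: a red-handled spatula, 260 mm long. Origin: the middle, on the table
- cup: bystander: a small white cup, 70 mm across, 50 mm tall. Origin: the middle of its underside
Things that resemble listed ones, but are neither listed nor needed, are in the scene too. Leave any yellow look-alike of the tube alone.

How it is judged (in metres and radians):
On the way:
1. the tube is lifted off the table (its bottom end more than 60 mm up) (height (world z) of tube above 0.06 m), for 0.2 s.
At the end, for the whole second after the job is handed in: The tube is on the neck, fully home: the centre of its bottom end within 5 mm of mill_home, its axis (band upwards) leaning 16 to 51 degrees as the neck does, released and at rest (distance between tube and mill_home below 0.005 m and angle between tube's own z axis and vertical between 0.28 and 0.9 rad and linear speed of tube below 0.01 m/s and angular speed of tube below 0.05 rad/s); the robot touches nothing.
It fails at once if a bystander is moved more than 40 mm (distance of any of shaker, bowl, thermometer, jar, mould, spatula, cup from where it was at the start of the episode above 0.04 m).
It also fails if it takes over 58 s, if anything falls off the work surface, if the arm or the gripper's body presses on something with over 40 N, if the wrist force passes 120 N, or if a joint passes its speed limit or range.

## Robot

A 6-joint arm with a two-finger parallel gripper is mounted at the origin on the work surface. World frame = base frame: x ahead of the robot, y to its left, z up, the work surface at z = 0. Lengths are in mm, angles in rad, forces in N, time in s.
With the tool pointing down it reaches from about 375 to 975 mm from the base axis. Payload 3.8 kg.
Tool frame: the origin (TCP) lies at the very end of the fingers, on their centre line; the grasp point (between the pads) lies 19 mm behind it (robot.grip_point_offset is the distance from the TCP to the grasp point, in mm); z points along the fingers, x is the direction in which the jaws open and shut, and the axes are right-handed (so a half turn about z gives the same grasp; the last joint's range is limited). The gripper opens to 88 mm and grips with 3 to 60 N. Pads are 18 mm wide; open, the fingers measure 123 mm over their backs; the gripper's body (75 mm by 187 mm) begins 45 mm behind the grasp point.
Start: joints at [-1.256, 0.264, 1.604, -0, 1.274, -0.037], TCP at [232.591, -633.656, 238.706] pointing down, gripper open.
Joint ranges: [-2.63, 2.63], [-0.94, 2.18], [0.31, 2.57], [-1.31, 4.45], [0, 2.66], [-2.55, 2.55]. Speed limits (rad/s): [2.57, 2.57, 3.14, 3.14, 3.14, 3.14].

## Interface

Orientations are given as a unit quaternion [x, y, z, w].
In Python, from plant import robot, camera, camera_info, job gives the robot as it stands.
- The arm moves only by the tool send_rows, never from a script. Its argument "deltas" is text: rows parted by semicolons, each of 7 numbers parted by spaces: the shift along the tool's x, y, z in m, then the turn, a rotation vector about the tool's x, y, z in degrees, then the finger opening in m, from 0 to 0.0881. A call has 1 to 5 rows; each row shifts and turns the commanded pose from where the row before left it, along the tool's axes as they then stand; what a row does not reach is not made up. A row lasts 1/8 s, in which the tool goes at most 62.5 mm and 10.7 degrees, less where a joint would pass 70% of its speed; a pose out of reach is approached as far as the arm can. A call with a gripper value outside its range is refused whole. The fingers move at their own pace and stop on an object; the grip force is fixed at half the most. Time passes only in rows, so rows that do not move let the fingers close. It gives the time, the measured TCP pose, the force and the opening at its end, in the units of the state.
- robot.get_obs(): the state, without advancing time (a new reading comes with each control period).
- camera(name): name is "scene" or "top" or "wrist"; returns the picture (400x640x3 uint8, blue, green, red); there is no depth.
- camera_info(name): a dict with "fovy" (degrees; the focal length in pixels is half the picture's height over the tangent of half this angle, whatever the lens; pixels are square), "cx", "cy" (the principal point, pixels), "distortion" ([k1, k2, p1, p2, k3] as OpenCV has them; the pictures are not rectified), "R" (3x3) and "t" (3): a world point X has camera coordinates R X + t; the wrist camera has in their place "tool_from_camera" (4x4, takes a point from camera to tool coordinates, whose origin is the TCP and whose axes are the tool frame's). Camera axes: x right, y down, z forward; pixel columns grow to the right and rows downward; lengths in mm; the calibration is good to about 2 mm. A picture is of the moment at which its call begins: read the wrist's pose just before it. camera_info takes no time and is no camera call.
- job.finish_job(): hands the job in, once; it reports no verdict.
The state is a dict: "t": time; "qpos": joint angles; "joint_velocities": joint speeds; "effort": joint torques, N m; "position": TCP position; "tcp_rot": TCP orientation; "wrist_force": force on the tool from outside, world axes, zero at the start; "torque": the same for the moment, N m; "opening": finger opening in mm.
Only numpy, scipy, OpenCV 4.12 (cv2) and the standard library are available. Lean on these libraries where they do the work, as an engineer would, in place of code of your own. Each camera call takes 0.05 s, during which the arm holds its last target.

## Working session

There is one attempt and no reset: what is moved stays moved. The work goes in short steps, Python scripts to look and compute and a tool call to move; the robot and the scene stay as the last step left them, time stands still between calls to the robot, and variables do not carry over. Pictures are saved under pics/ and viewed, and the job is handed in when it is done.

Besides the shell and the picture viewer there is one more tool, called by a JSON object that holds its "method" and its "body". send_rows: Moves the arm, as the interface text tells. Its arguments: {"type":"object","properties":{"deltas":{"type":"string"}},"required":["deltas"]}

```bash
mkdir -p pics; ls; python3 - <<'E'
from plant import robot,camera,camera_info
import cv2,json
for n in ["scene","top","wrist"]:
    i=camera_info(n); print(n,{k:(v if not hasattr(v,'tolist') else v.tolist()) for k,v in i.items()})
    cv2.imwrite(f"pics/{n}0.png",camera(n))
print(robot.get_obs())
E
```

```text
pics
scene {'fovy': 53.18681196274853, 'cx': 313.56422309153965, 'cy': 201.8839877952805, 'distortion': [0.018953463958543085, 0.0, 0.0, 0.0, 0.0], 'R': [[0.7571302531379935, 0.6530524893753187, 0.016620045243521092], [0.5387873165710647, -0.6098634962659247, -0.58118391531808], [-0.369407643783055, 0.44898659450255474, -0.8136025016380233]], 't': [-401.89612059539763, -218.02769228091597, 1344.2985537967472]}
top {'fovy': 49.79881067141679, 'cx': 314.60641974642203, 'cy': 202.86740459019967, 'distortion': [0.03890925553481848, 0.0, 0.0, 0.0, 0.0], 'R': [[-0.02087442323547, -0.9996494327255846, -0.01628711472308906], [-0.9980414394672164, 0.021796195935276954, -0.05863625967741399], [0.05897070086740179, 0.015031217321548197, -0.9981465418189053]], 't': [15.120892126532764, 521.6797982055868, 1156.7379742361054]}
wrist {'fovy': 66.11325100643285, 'cx': 316.0805044888611, 'cy': 202.53651632509477, 'distortion': [0.016294989910940784, 0.0, 0.0, 0.0, 0.0], 'tool_from_camera': [[0.9999994187115323, -0.0007914420104477751, -0.0007322541499858173, 0.036926746416976464], [0.0009686802197823
[... 161 characters left out ...]
.0, 0.0, 1.0]]}
{'t': 0.15, 'qpos': array([-1.25589035e+00,  2.64579424e-01,  1.60503443e+00, -5.44838787e-05,
        1.27371800e+00, -3.68766139e-02]), 'joint_velocities': array([ 0.00055084, -0.0012799 , -0.00406074,  0.000122  ,  0.00184154,
       -0.00024295]), 'effort': array([ 2.52216978e-04, -5.02846742e+01, -3.57471335e+01,  7.29681202e-02,
        2.49601621e-02, -8.73157001e-05]), 'position': array([ 232.4131245 , -633.14469385,  237.68845742]), 'tcp_rot': array([ 8.19934686e-01, -5.72456422e-01, -7.09860264e-04, -5.02976372e-04]), 'wrist_force': array([ 0.42445573, -0.94440816,  0.1765111 ]), 'torque': array([ 0.03006814,  0.00815085, -0.02188287]), 'opening': 87.92877982406213}
```

View pics/scene0.png

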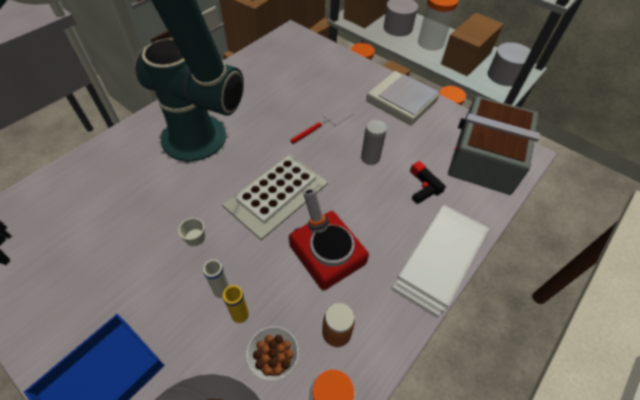

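View pics/top0.png

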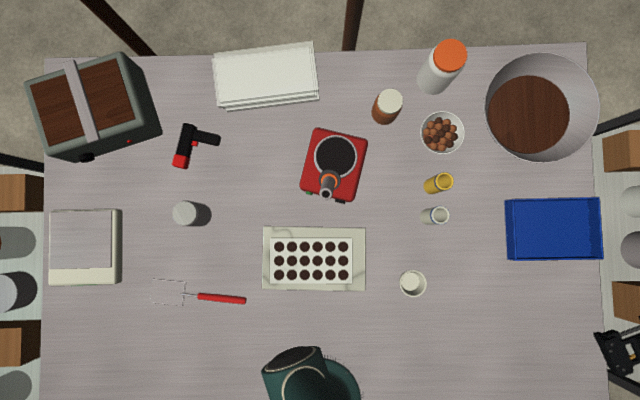

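View pics/wrist0.png

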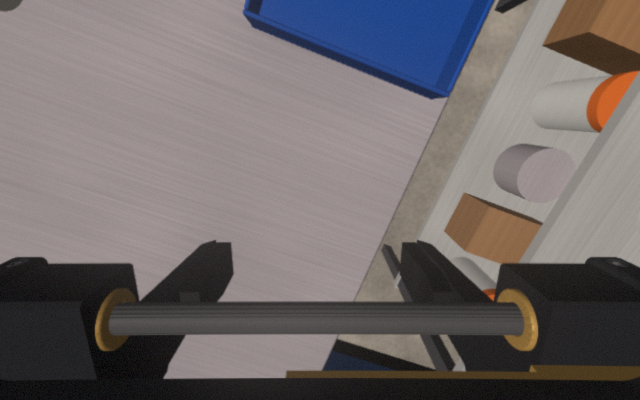

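```bash
cat > h.py <<'E'
import numpy as np,cv2
from plant import robot,camera,camera_info
from scipy.spatial.transform import Rotation as Rn
def K(n):
    i=camera_info(n); f=200/np.tan(np.radians(i['fovy'])/2)
    return np.array([[f,0,i['cx']],[0,f,i['cy']],[0,0,1.]]),np.array(i['distortion'])
def RT(n,obs=None):
    i=camera_info(n)
    if n!='wrist': return np.array(i['R']),np.array(i['t'])
    o=obs or robot.get_obs(); Tc=np.array(i['tool_from_camera'])
    Tw=np.eye(4);Tw[:3,:3]=Rn.from_quat(o['tcp_rot']).as_matrix();Tw[:3,3]=o['position']
    M=np.linalg.inv(Tw@Tc); return M[:3,:3],M[:3,3]
def ray(n,px,obs=None):
    k,d=K(n);R,t=RT(n,obs)
    u=cv2.undistortPoints(np.array(px,float).reshape(-1,1,2),k,d).reshape(-1,2)
    v=np.c_[u,np.ones(len(u))]@R; v/=np.linalg.norm(v,axis=1)[:,None]
    return -R.T@t,v
def onz(n,px,z,obs=None):
    c,v=ray(n,px,obs); return c+v*((z-c[2])/v[:,2])[:,None]
def tri(n1,p1,n2,p2,o1=None,o2=None):
    c1,v1=ray(n1,[p1],o1);c2,v2=ray(n2,[p2],o2);v1=v1[0];v2=v2[0]
    s=np.linalg.lstsq(np.c_[v1,-v2],c2-c1,rcond=None)[0]
    a=c1+v1*s[0];b=c2+v2*s[1]; return (a+b)/2,np.linalg.norm(a-b)
def proj(n,X,obs=None):
    k,d=K(n);R,t=RT(n,obs)
    return cv2.projectPoints(np.array(X,float).reshape(-1,3),cv2.Rodrigues(R)[0],t,k,d)[0].reshape(-1,2)
def crop(img,x,y,w,h,s,fn):
    cv2.imwrite(fn,cv2.resize(img[y:y+h,x:x+w],None,fx=s,fy=s,interpolation=cv2.INTER_CUBIC))
E
python3 - <<'E'
from h import *
s=cv2.imread('pics/scene0.png');t=cv2.imread('pics/top0.png')
a=cv2.resize(s[170:350,170:410],None,fx=3.2,fy=3.2,interpolation=cv2.INTER_CUBIC);cv2.imwrite('pics/sc.png',a)
crop(t,290,110,190,190,3.1,'pics/tc.png')
E
```

```text
(no output)
```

View pics/sc.png

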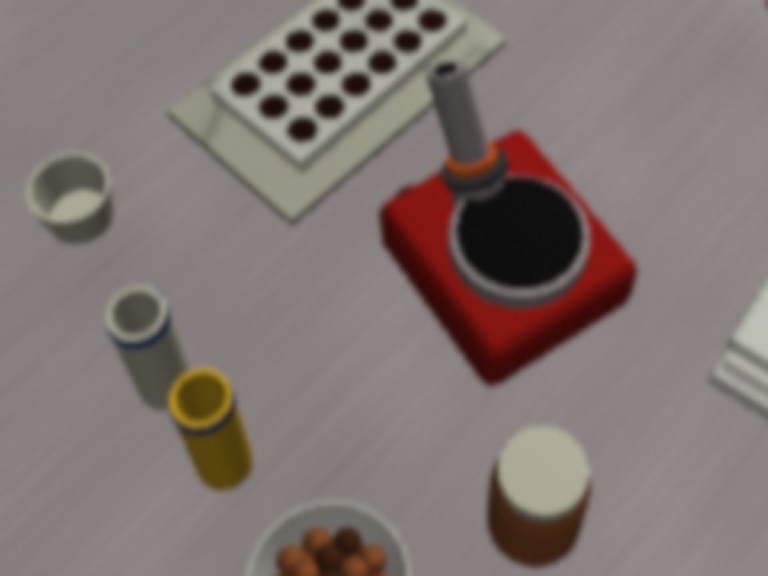

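View pics/tc.png

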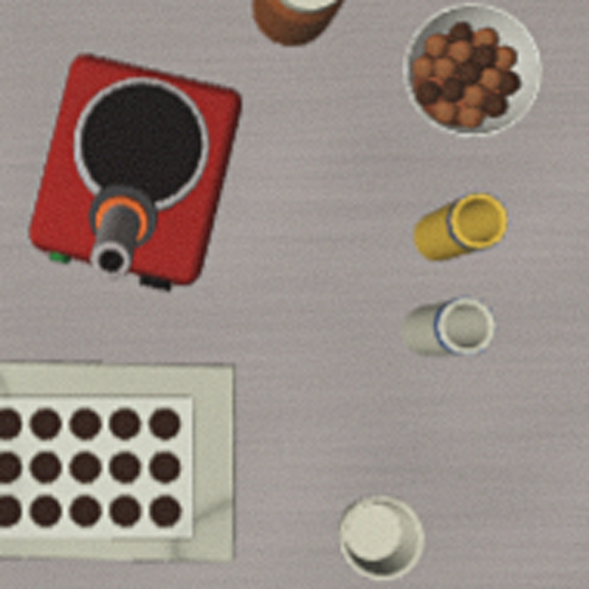

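```bash
python3 - <<'E'
from h import *
np.set_printoptions(precision=1,suppress=True)
T=lambda x,y:(x/3.1+290,y/3.1+110)
S=lambda x,y:(x/3.2+170,y/3.2+170)
print('tube',onz('top',[T(465,326)],130),onz('scene',[S(138,315)],130),tri('top',T(465,326),'scene',S(138,315)))
print('yel',onz('top',[T(478,221)],130))
print('tip',tri('top',T(110,260),'scene',S(446,70)))
print('drum',onz('top',[T(142,144)],102),onz('scene',[S(520,236)],102))
print('cupbowl',onz('top',[T(382,537)],50),onz('top',[T(474,70)],55))
# red mask box top
t=cv2.imread('pics/top0.png').astype(int)
m=((t[...,2]>100)&(t[...,1]<60)&(t[...,0]<60)).astype(np.uint8); m[:, :290]=0;m[:,380:]=0;m[:110]=0;m[215:]=0
n,l,st,c=cv2.connectedComponentsWithStats(m);i=1+st[1:,4].argmax()
cn=max(cv2.findContours((l==i).astype(np.uint8),0,2)[0],key=cv2.contourArea)
P=onz('top',cn.reshape(-1,2).astype(float),74)
r=cv2.minAreaRect(P[:,:2].astype(np.float32));print(r,cv2.boxPoints(r))
E
```

```text
tube [[ 478.5 -301.8  130. ]] [[ 484.9 -304.6  130. ]] (array([ 479.4, -303.5,  120.9]), np.float64(2.0647523134535133))
yel [[ 560.9 -315.1  130. ]]
tip (array([532.7, -23.8, 186.1]), np.float64(1.4116117688842542))
drum [[633.3 -53.5 102. ]] [[641.9 -59.  102. ]]
cupbowl [[ 305.6 -247.9   50. ]] [[ 697.3 -337.8   55. ]]
((617.3321533203125, -45.22749328613281), (141.39248657226562, 167.708984375), 74.89575958251953) [[ 518.   -91.6]
 [ 679.9 -135.3]
 [ 716.7    1.2]
 [ 554.8   44.9]]
```

```bash
cat >> h.py <<'E'
def pose(xyz,ang,lean=0,yaw=None):
    """tool R: x axis horizontal at world angle ang(deg); tool z = -(axis leaning lean deg)"""
    a=np.radians(ang);x=np.array([np.cos(a),np.sin(a),0])
    y0=np.cross([0,0,-1],x)  # tool y when vertical
    l=np.radians(lean); up=np.array([0,0,np.cos(l)])+np.sin(l)*y0  # lean toward tool y dir (mill front)
    z=-up; return np.array(xyz,float),np.c_[x,np.cross(z,x),z]
def rows(target,n,grip,obs=None):
    o=obs or robot.get_obs();p0=o['position'];R0=Rn.from_quat(o['tcp_rot'])
    p1,R1=target;R1=Rn.from_matrix(R1);rv=(R0.inv()*R1).as_rotvec()
    out=[]
    for i in range(n):
        Ra=R0*Rn.from_rotvec(rv*i/n)
        d=Ra.inv().apply((p1-p0)/n)/1000
        out.append(' '.join(f'{v:.4f}' for v in d)+' '+' '.join(f'{v:.2f}' for v in np.degrees(rv)/n)+f' {grip}')
    print('dist',np.linalg.norm(p1-p0),'turn',np.degrees(np.linalg.norm(rv)))
    for i in range(0,n,5): print('; '.join(out[i:i+5]))
def st():
    o=robot.get_obs();R=Rn.from_quat(o['tcp_rot']).as_matrix();print('t',round(o['t'],2),'p',o['position'].round(1),'x',R[:,0].round(3),'z',R[:,2].round(3),'F',o['wrist_force'].round(1),'M',o['torque'].round(2),'op',round(o['opening'],1),'q',o['qpos'].round(2));return o
np.set_printoptions(precision=3,suppress=True)
E
python3 -c "
from h import *
rows(pose([480,-303,260],-105),10,0.088)"
```

```text
dist 413.27059504406986 turn 35.15671112477325
-0.0225 -0.0346 -0.0022 0.00 0.01 3.52 0.088; -0.0245 -0.0332 -0.0022 0.00 0.01 3.52 0.088; -0.0265 -0.0316 -0.0022 0.00 0.01 3.52 0.088; -0.0284 -0.0299 -0.0022 0.00 0.01 3.52 0.088; -0.0302 -0.0281 -0.0022 0.00 0.01 3.52 0.088
-0.0319 -0.0262 -0.0022 0.00 0.01 3.52 0.088; -0.0334 -0.0242 -0.0022 0.00 0.01 3.52 0.088; -0.0348 -0.0221 -0.0022 0.00 0.01 3.52 0.088; -0.0361 -0.0199 -0.0022 0.00 0.01 3.52 0.088; -0.0373 -0.0177 -0.0022 0.00 0.01 3.52 0.088
```

{"method": "send_rows", "body": {"deltas": "-0.022 -0.035 -0.002 0 0 3.5 0.088; -0.0245 -0.033 -0.002 0 0 3.5 0.088; -0.0265 -0.032 -0.002 0 0 3.5 0.088; -0.028 -0.030 -0.002 0 0 3.5 0.088; -0.030 -0.028 -0.002 0 0 3.5 0.088"}}

```text
t: 0.78
position: [357.6, -468.2, 248.4]
tcp_rot: [0.723, -0.691, -0.0, -0.0]
wrist_force: [0.4, -0.7, 0.2]
opening: 88.1
```

{"method": "send_rows", "body": {"deltas": "-0.032 -0.026 -0.002 0 0 3.5 0.088; -0.033 -0.024 -0.002 0 0 3.5 0.088; -0.035 -0.022 -0.002 0 0 3.5 0.088; -0.036 -0.020 -0.002 0 0 3.5 0.088; -0.037 -0.018 -0.002 0 0 3.5 0.088"}}

```text
t: 1.4
position: [480.8, -303.4, 258.5]
tcp_rot: [-0.609, 0.793, 0.0, -0.0]
wrist_force: [0.2, 0.1, 1.6]
opening: 88.0
```

{"method": "send_rows", "body": {"deltas": "0 0 0 0 0 0 0.088; 0 0 0 0 0 0 0.088"}}

```text
t: 1.65
position: [479.9, -304.9, 258.4]
tcp_rot: [-0.61, 0.792, 0.0, -0.0]
wrist_force: [0.2, -0.0, 0.2]
opening: 88.0
```

```bash
python3 -c "
from h import *
o=st();cv2.imwrite('pics/w1.png',camera('wrist'))
print(proj('wrist',[[480,-303,130],[480,-303,0]],o))"
```

```text
t 1.65 p [ 479.9 -304.9  258.4] x [-0.255 -0.967  0.   ] z [-0.001 -0.    -1.   ] F [ 0.2 -0.   0.2] M [0.05 0.01 0.02] op 88.0 q [-0.61  0.05  1.81 -0.    1.28  1.22]
[[313.135 192.881]
 [314.012 167.57 ]]
```

View pics/w1.png

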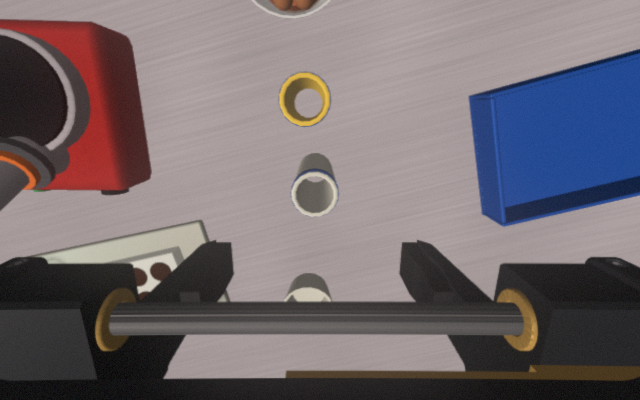

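```bash
python3 -c "
from h import *
o=robot.get_obs()
c=onz('wrist',[[315,194]],130,o)[0];print(c)
rows(pose([c[0],c[1],76],-105),5,0.088)"
```

```text
[ 478.32  -304.786  130.   ]
dist 182.42659837722172 turn 0.16659611559333098
-0.0000 0.0003 0.0365 0.01 -0.00 0.03 0.088; -0.0000 0.0003 0.0365 0.01 -0.00 0.03 0.088; -0.0000 0.0003 0.0365 0.01 -0.00 0.03 0.088; -0.0000 0.0003 0.0365 0.01 -0.00 0.03 0.088; -0.0000 0.0003 0.0365 0.01 -0.00 0.03 0.088
```

{"method": "send_rows", "body": {"deltas": "0 0.001 0.036 0 0 0 0.088; 0 0.001 0.036 0 0 0 0.088; 0 0 0.036 0 0 0 0.088; 0 0 0.036 0 0 0 0.088; 0 0 0.036 0 0 0 0.088"}}

```text
t: 2.33
position: [477.4, -305.5, 77.6]
tcp_rot: [-0.609, 0.793, -0.0, -0.0]
wrist_force: [0.0, 0.4, -0.2]
opening: 88.0
```

{"method": "send_rows", "body": {"deltas": "0 0 0 0 0 0 0.04; 0 0 0 0 0 0 0.04; 0 0 0 0 0 0 0.03; 0 0 0 0 0 0 0.03; 0 0 0 0 0 0 0.03"}}

```text
t: 2.95
position: [479.1, -304.7, 79.9]
tcp_rot: [-0.61, 0.792, -0.001, 0.0]
wrist_force: [-0.6, -0.2, 2.9]
opening: 43.8
```

{"method": "send_rows", "body": {"deltas": "0 0 0 0 0 0 0.03; 0 0 0 0 0 0 0.03"}}

```text
t: 3.2
position: [479.2, -304.7, 79.8]
tcp_rot: [-0.61, 0.792, -0.001, 0.0]
wrist_force: [-0.2, -0.1, 6.2]
opening: 43.8
```

{"method": "send_rows", "body": {"deltas": "0 0 -0.02 0 0 0 0.03; 0 0 -0.05 0 0 0 0.03; 0 0 -0.06 0 0 0 0.03; 0 0 -0.06 0 0 0 0.03; 0 0 -0.06 0 0 0 0.03"}}

```text
t: 3.82
position: [477.7, -303.7, 329.6]
tcp_rot: [-0.61, 0.792, 0.001, -0.0]
wrist_force: [1.3, 0.0, -2.1]
opening: 44.2
```

{"method": "send_rows", "body": {"deltas": "0 0 -0.02 0 0 0 0.03; 0 0 0 0 0 0 0.03; 0 0 0 0 0 0 0.03"}}

```text
t: 4.2
position: [477.2, -303.4, 345.1]
tcp_rot: [-0.61, 0.793, 0.003, -0.001]
wrist_force: [-0.2, 0.5, -2.6]
opening: 43.9
```

```bash
python3 -c "
from h import *
o=st();cv2.imwrite('pics/w2.png',camera('wrist'));cv2.imwrite('pics/s2.png',camera('scene'));cv2.imwrite('pics/t2.png',camera('top'))
o=st()"
```

```text
t 4.2 p [ 477.2 -303.4  345.1] x [-0.256 -0.967 -0.002] z [-0.005  0.003 -1.   ] F [-0.2  0.5 -2.6] M [ 0.05  0.05 -0.03] op 43.9 q [-0.61  0.01  1.7   0.    1.44  1.22]
t 4.35 p [ 477.4 -303.6  345.5] x [-0.256 -0.967 -0.002] z [-0.004  0.003 -1.   ] F [-1.3  0.4 -1.3] M [0.07 0.03 0.02] op 43.6 q [-0.61  0.01  1.69 -0.    1.44  1.22]
```

View pics/w2.png

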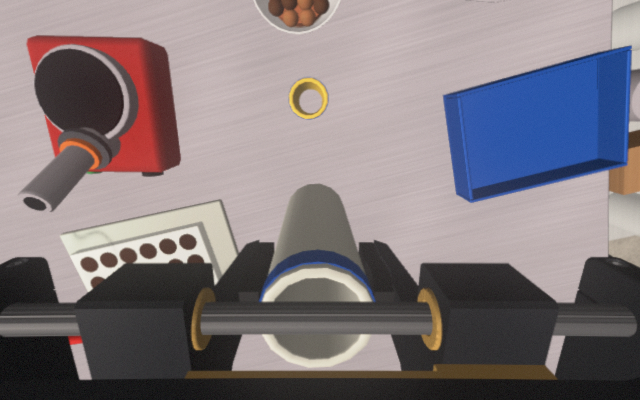

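View pics/s2.png

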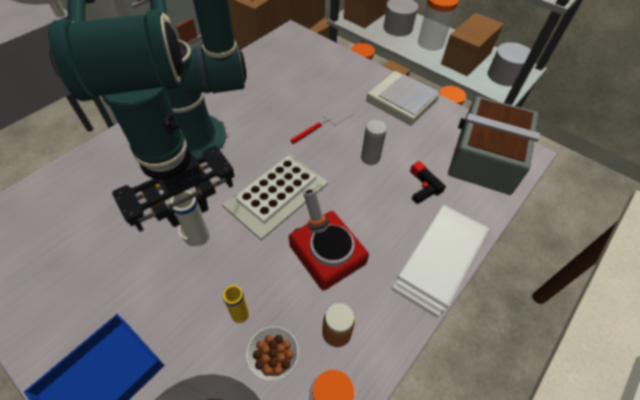

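```bash
python3 -c "
from h import *
a=cv2.imread('pics/w2.png');crop(a,0,20,200,200,3,'pics/w2c.png')
a=cv2.imread('pics/t2.png');crop(a,290,115,90,100,6,'pics/t2c.png')
a=cv2.imread('pics/s2.png');crop(a,280,180,100,110,5,'pics/s2c.png')
"
```

```text
(no output)
```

View pics/w2c.png

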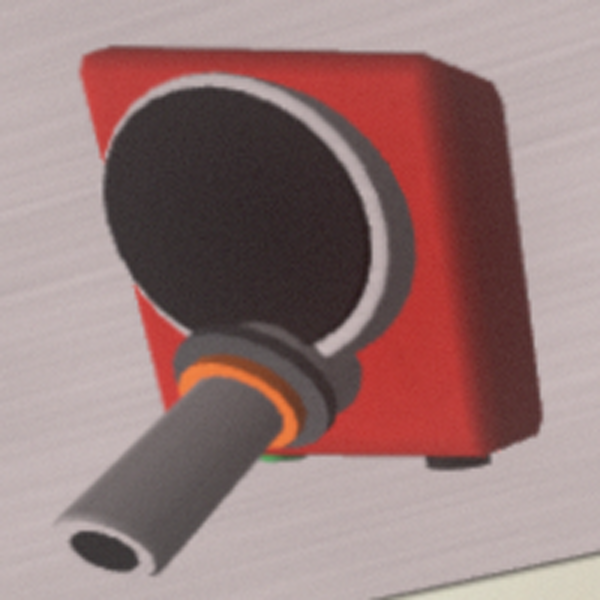

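View pics/t2c.png

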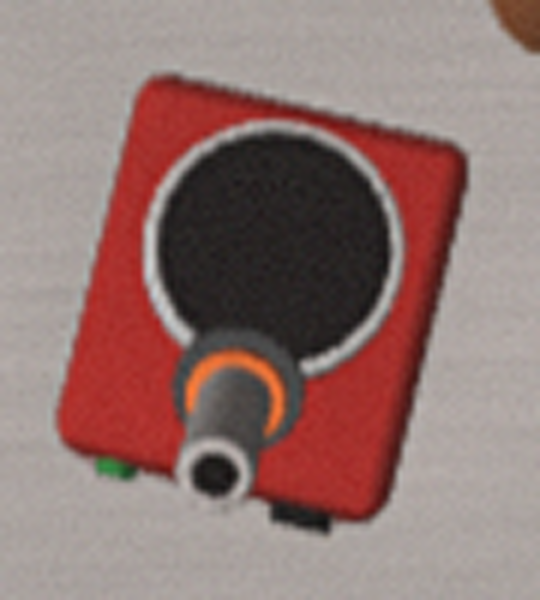

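View pics/s2c.png

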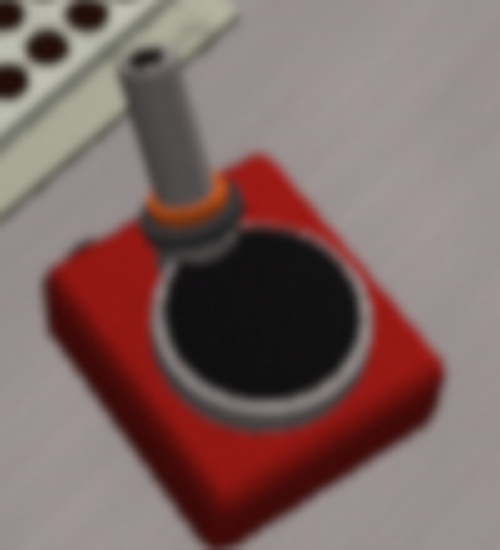

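```bash
python3 - <<'E'
from h import *
import pickle
Q=dict(t=4.2,position=np.array([477.3,-303.5,345.3]))
o=robot.get_obs();o['position']=Q['position']
W=lambda x,y:(x/3,y/3+20); T=lambda x,y:(x/6+290,y/6+115); S=lambda x,y:(x/5+280,y/5+180)
def multi(pts):
    A=np.zeros((3,3));b=np.zeros(3);L=[]
    for n,p in pts:
        c,v=ray(n,[p],o);v=v[0];M=np.eye(3)-np.outer(v,v);A+=M;b+=M@c;L.append((c,M))
    X=np.linalg.solve(A,b);return X,[round(np.linalg.norm(M@(X-c)),1) for c,M in L]
tip=multi([('wrist',W(105,550)),('top',T(215,474)),('scene',S(149,58))]);print('tip',tip)
print('tip wt',multi([('wrist',W(105,550)),('top',T(215,474))]))
print('drum',multi([('wrist',W(246,215)),('top',T(275,246)),('scene',S(262,322))]))
for n,p in [('wrist',W(246,215)),('top',T(275,246)),('scene',S(262,322))]: print(n,onz(n,[p],102,o))
print('flange',multi([('wrist',W(258,380)),('top',T(237,393)),('scene',S(192,215))]))
# box bottom/top edges directions from top: left edge (140,90)-(60,425), right (465,165)-(390,500)
for a,b in [((137,100),(62,410)),((466,170),(390,490))]:
    P=onz('top',[T(*a),T(*b)],74);d=P[0]-P[1];print('yaw',np.degrees(np.arctan2(d[1],d[0])),P)
E
```

```text
tip (array([532.545, -23.876, 188.867]), [np.float64(1.4), np.float64(1.5), np.float64(2.1)])
tip wt (array([531.525, -25.062, 191.269]), [np.float64(0.1), np.float64(0.1)])
drum (array([638.169, -53.796,  90.161]), [np.float64(1.7), np.float64(1.7), np.float64(1.3)])
wrist [[636.615 -60.105 102.   ]]
top [[634.438 -53.547 102.   ]]
scene [[642.893 -60.603 102.   ]]
flange (array([575.067, -35.556, 102.451]), [np.float64(2.0), np.float64(2.6), np.float64(0.8)])
yaw -14.666861671381843 [[704.423   3.835  74.   ]
 [569.945  39.031  74.   ]]
yaw -14.768142381629252 [[ 670.238 -137.903   74.   ]
 [ 532.178 -101.509   74.   ]]
```

```bash
cat >> h.py <<'E'
HOME=np.array([573.5,-38.5,112.])
def neck(l,yaw=-15.):
    a=np.radians(yaw);l=np.radians(l)
    return np.array([-np.sin(l)*np.cos(a),-np.sin(l)*np.sin(a),np.cos(l)])
E
python3 -c "
from h import *
u=neck(29);print(u)
rows(pose(HOME+230*u,-105,29),10,0.03)"
```

```text
[-0.468  0.125  0.875]
dist 295.91988403511834 turn 29.28174313005539
-0.0281 0.0086 0.0033 2.93 0.01 0.01 0.03; -0.0281 0.0088 0.0029 2.93 0.01 0.01 0.03; -0.0281 0.0089 0.0024 2.93 0.01 0.01 0.03; -0.0281 0.0091 0.0019 2.93 0.01 0.01 0.03; -0.0281 0.0092 0.0015 2.93 0.01 0.01 0.03
-0.0281 0.0092 0.0010 2.93 0.01 0.01 0.03; -0.0281 0.0093 0.0005 2.93 0.01 0.01 0.03; -0.0281 0.0093 0.0000 2.93 0.01 0.01 0.03; -0.0281 0.0093 -0.0004 2.93 0.01 0.01 0.03; -0.0281 0.0093 -0.0009 2.93 0.01 0.01 0.03
```

{"method": "send_rows", "body": {"deltas": "-0.028 0.0085 0.003 2.9 0 0 0.03; -0.028 0.009 0.003 2.9 0 0 0.03; -0.028 0.009 0.0025 2.9 0 0 0.03; -0.028 0.009 0.002 2.9 0 0 0.03; -0.028 0.009 0.0015 2.9 0 0 0.03"}}

```text
t: 4.97
position: [471.7, -156.7, 330.4]
tcp_rot: [-0.605, 0.786, -0.099, 0.077]
wrist_force: [-0.5, 0.0, -0.7]
opening: 43.8
```

{"method": "send_rows", "body": {"deltas": "-0.028 0.009 0.001 3 0 0 0.03; -0.028 0.009 0.0005 3 0 0 0.03; -0.028 0.009 0 3 0 0 0.03; -0.028 0.009 0 3 0 0 0.03; -0.028 0.009 -0.001 3 0 0 0.03"}}

```text
t: 5.6
position: [466.7, -11.0, 314.1]
tcp_rot: [-0.59, 0.767, -0.202, 0.155]
wrist_force: [0.7, -0.1, -2.0]
opening: 43.8
```

{"method": "send_rows", "body": {"deltas": "0 0 0 0 0 0 0.03; 0 0 0 0 0 0 0.03; 0 0 0 0 0 0 0.03"}}

```text
t: 5.98
position: [468.0, -12.8, 316.1]
tcp_rot: [-0.589, 0.767, -0.202, 0.155]
wrist_force: [0.1, -0.1, -1.3]
opening: 43.5
```

```bash
python3 -c "
from h import *
o=st();print(neck(29))
for n in ['wrist','scene','top']:cv2.imwrite('pics/%s3.png'%n,camera(n))
crop(cv2.imread('pics/scene3.png'),220,130,160,150,4,'pics/s3c.png')
crop(cv2.imread('pics/top3.png'),270,130,130,110,5,'pics/t3c.png')
o=st()
rows(pose(HOME+185*neck(29),-105,29),5,0.03)"
```

```text
t 5.97 p [468.  -12.8 316.1] x [-0.258 -0.966  0.   ] z [ 0.475 -0.127 -0.871] F [ 0.1 -0.1 -1.3] M [0.17 0.29 0.02] op 43.5 q [ 0.02 -0.52  2.24 -0.17  0.93  1.92]
[-0.468  0.125  0.875]
t 6.12 p [468.  -12.7 316.1] x [-0.258 -0.966  0.   ] z [ 0.476 -0.127 -0.87 ] F [-0.7  0.5 -0.9] M [ 0.13  0.29 -0.03] op 43.7 q [ 0.02 -0.52  2.24 -0.17  0.93  1.92]
dist 46.401316911505894 turn 0.4872651044727093
-0.0005 0.0009 0.0092 -0.10 0.00 0.01 0.03; -0.0005 0.0009 0.0092 -0.10 0.00 0.01 0.03; -0.0005 0.0008 0.0092 -0.10 0.00 0.01 0.03; -0.0005 0.0008 0.0092 -0.10 0.00 0.01 0.03; -0.0005 0.0008 0.0092 -0.10 0.00 0.01 0.03
```

View pics/wrist3.png

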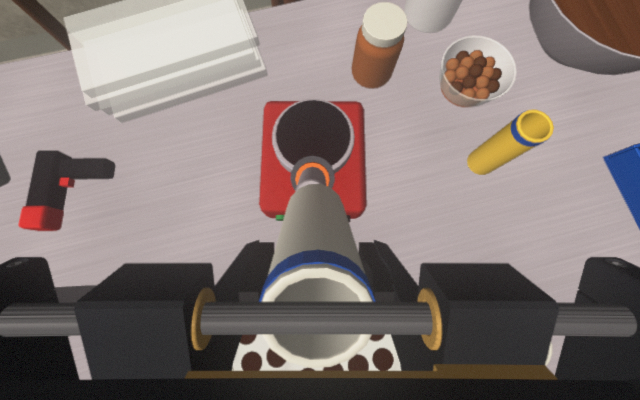

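View pics/s3c.png

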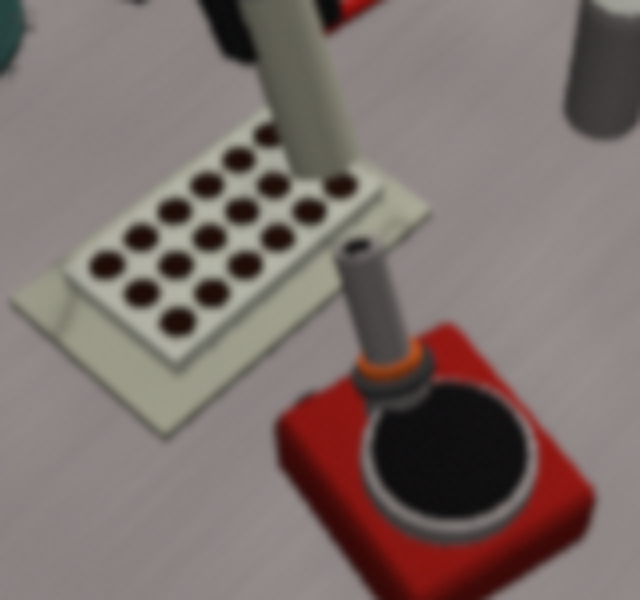

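View pics/t3c.png

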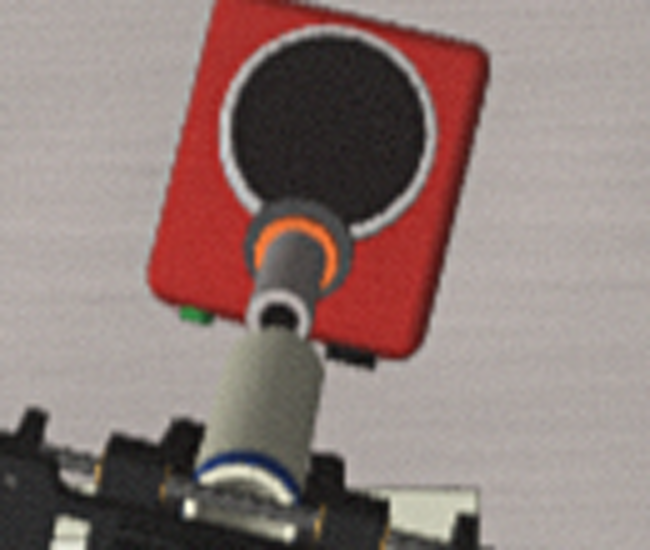

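```bash
cat >> h.py <<'E'
TIP=np.array([532.3,-24.5,190.5])
E
python3 -c "
from h import *
rows(pose(TIP+94*neck(29),-105,29),5,0.03)"
```

```text
dist 47.91003517769252 turn 0.4872651044727093
-0.0011 0.0009 0.0095 -0.10 0.00 0.01 0.03; -0.0011 0.0008 0.0095 -0.10 0.00 0.01 0.03; -0.0011 0.0008 0.0095 -0.10 0.00 0.01 0.03; -0.0011 0.0008 0.0095 -0.10 0.00 0.01 0.03; -0.0011 0.0008 0.0095 -0.10 0.00 0.01 0.03
```

{"method": "send_rows", "body": {"deltas": "-0.001 0 0.0095 0 0 0 0.03; -0.001 0 0.0095 0 0 0 0.03; -0.001 0 0.0095 0 0 0 0.03; -0.001 0 0.0095 0 0 0 0.03; -0.001 0 0.0095 0 0 0 0.03"}}

```text
t: 6.75
position: [491.9, -12.9, 273.8]
tcp_rot: [-0.59, 0.766, -0.202, 0.155]
wrist_force: [0.5, 0.7, -1.0]
opening: 43.9
```

{"method": "send_rows", "body": {"deltas": "0 0 0 0 0 0 0.03; 0 0 0 0 0 0 0.03; 0 0 0 0 0 0 0.03"}}

```text
t: 7.12
position: [491.8, -12.9, 275.2]
tcp_rot: [-0.59, 0.766, -0.202, 0.156]
wrist_force: [0.1, -0.9, -0.5]
opening: 43.6
```

```bash
python3 -c "
from h import *
o=st();print(neck(29))
for n in ['wrist','scene','top']:cv2.imwrite('pics/%s4.png'%n,camera(n))
crop(cv2.imread('pics/scene4.png'),260,130,100,110,5.4,'pics/s4c.png')
crop(cv2.imread('pics/top4.png'),285,140,100,100,5.5,'pics/t4c.png')
crop(cv2.imread('pics/wrist4.png'),240,90,150,130,5,'pics/w4c.png')
# predicted points: tube bottom centre in images
u=-Rn.from_quat(o['tcp_rot']).as_matrix()[:,2];b=o['position']-80*u
print('bottom',b,[proj(n,[b,b+130*u],o).round(1).tolist() for n in ['scene','top','wrist']])
print('tip',[proj(n,[TIP,TIP-70*neck(29)],o).round(1).tolist() for n in ['scene','top','wrist']])
"
```

```text
t 7.12 p [491.8 -12.9 275.2] x [-0.256 -0.967 -0.   ] z [ 0.477 -0.126 -0.87 ] F [ 0.1 -0.9 -0.5] M [ 0.13  0.33 -0.05] op 43.6 q [ 0.02 -0.44  2.26 -0.18  0.82  1.94]
[-0.468  0.125  0.875]
bottom [529.968 -22.94  205.652] [[[308.5, 186.2], [293.1, 137.2]], [[325.0, 194.2], [317.9, 220.7]], [[314.8, 208.6], [313.5, 316.8]]]
tip [[[308.8, 190.9], [316.1, 214.3]], [[325.6, 193.7], [328.6, 182.3]], [[316.0, 209.2], [316.1, 189.1]]]
```

View pics/s4c.png

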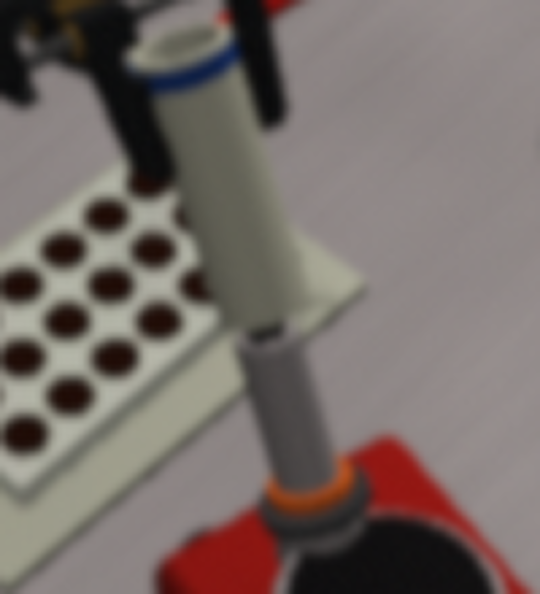

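View pics/t4c.png

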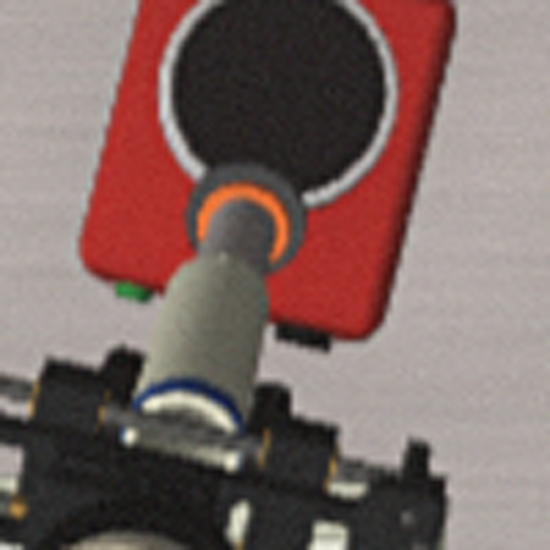

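View pics/w4c.png

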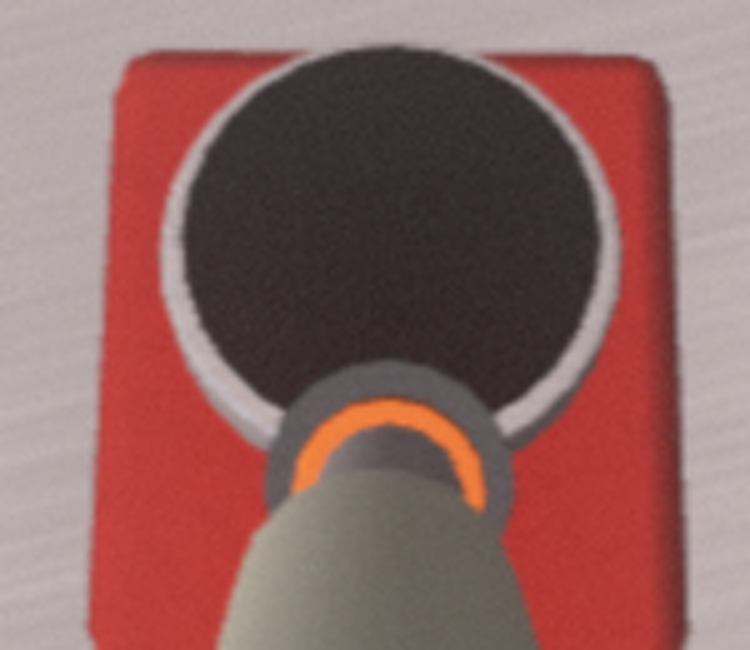

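{"method": "send_rows", "body": {"deltas": "0.0015 0 0.004 0 0 0 0.03; 0 0 0.004 0 0 0 0.03; 0 0 0.003 0 0 0 0.03; 0 0 0.003 0 0 0 0.03; 0 0 0.003 0 0 0 0.03"}}

```text
t: 7.9
position: [499.0, -16.5, 259.4]
tcp_rot: [-0.59, 0.767, -0.201, 0.155]
wrist_force: [-2.4, 0.1, -0.6]
opening: 43.7
```

```bash
python3 -c "
from h import *
o=st()
u=-Rn.from_quat(o['tcp_rot']).as_matrix()[:,2];b=o['position']-80*u
print('bottom',b,(b-TIP)@u)"
```

```text
t 7.9 p [499.  -16.5 259.4] x [-0.256 -0.967  0.   ] z [ 0.475 -0.126 -0.871] F [-2.4  0.1 -0.6] M [ 0.22  0.84 -0.02] op 43.7 q [ 0.   -0.41  2.27 -0.18  0.79  1.93]
bottom [536.947 -26.587 189.676] -3.187034976870547
```

{"method": "send_rows", "body": {"deltas": "0 0 0.004 0 0 0 0.03; 0 0 0.004 0 0 0 0.03; 0 0 0.004 0 0 0 0.03"}}

```text
t: 8.28
position: [504.6, -18.0, 248.5]
tcp_rot: [-0.59, 0.767, -0.201, 0.155]
wrist_force: [-4.2, 0.8, -0.9]
opening: 43.8
```

```bash
python3 -c "
from h import *
o=st()
u=-Rn.from_quat(o['tcp_rot']).as_matrix()[:,2];b=o['position']-80*u
print('bottom',b,(b-TIP)@u)
for n in ['scene','wrist']:cv2.imwrite('pics/%s5.png'%n,camera(n))
crop(cv2.imread('pics/scene5.png'),260,130,100,110,5.4,'pics/s5c.png')
crop(cv2.imread('pics/wrist5.png'),240,90,150,130,5,'pics/w5c.png')
"
```

```text
t 8.28 p [504.6 -18.  248.5] x [-0.256 -0.967  0.   ] z [ 0.475 -0.126 -0.871] F [-4.2  0.8 -0.9] M [0.29 1.07 0.03] op 43.8 q [-0.   -0.39  2.28 -0.18  0.76  1.93]
bottom [542.549 -28.093 178.787] -15.5203378452811
```

View pics/s5c.png

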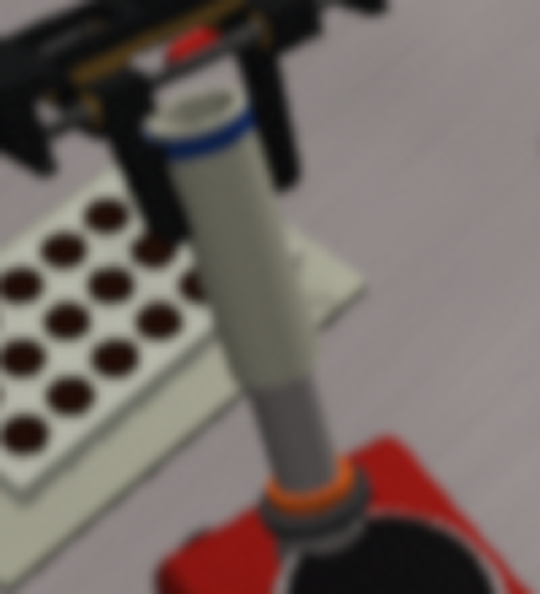

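View pics/w5c.png

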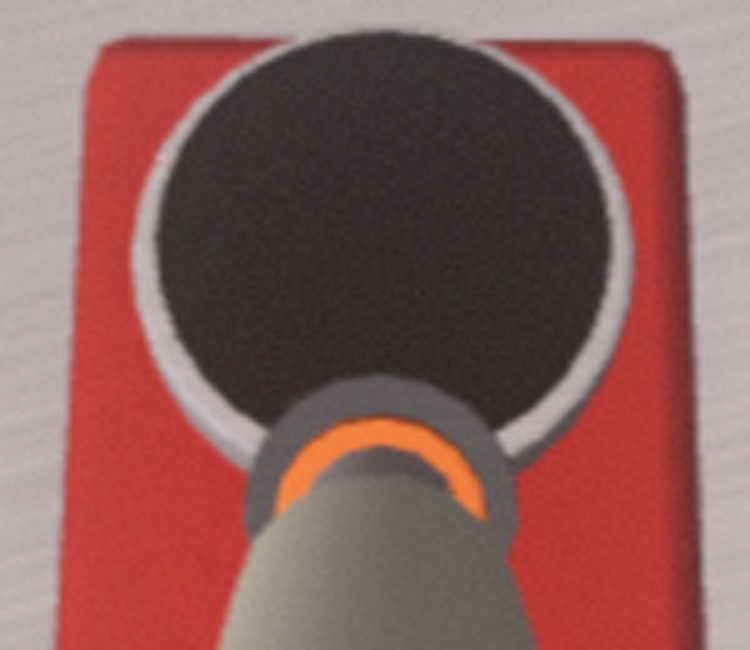

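{"method": "send_rows", "body": {"deltas": "0 0.001 0.004 0 0 0 0.03; 0 0.001 0.004 0 0 0 0.03; 0 0 0.003 0 0 0 0.03"}}

```text
t: 8.75
position: [508.9, -19.0, 238.9]
tcp_rot: [-0.59, 0.766, -0.202, 0.156]
wrist_force: [-1.9, 0.9, -0.5]
opening: 43.7
```

```bash
cat >> h.py <<'E'
def ft():
    o=st();R=Rn.from_quat(o['tcp_rot']).as_matrix();b=o['position']-80*-R[:,2]
    print('Ftool',R.T@o['wrist_force'],'Mtool',R.T@o['torque'],'bottom',b,'past tip',(b-TIP)@-R[:,2],'to home',b-HOME)
E
python3 -c "
from h import *
ft()"
```

```text
t 8.75 p [508.9 -19.  238.9] x [-0.256 -0.967 -0.   ] z [ 0.477 -0.126 -0.87 ] F [-1.9  0.9 -0.5] M [0.29 0.83 0.02] op 43.7 q [-0.   -0.37  2.29 -0.19  0.73  1.94]
Ftool [-0.329  2.079 -0.564] Mtool [-0.877 -0.07   0.017] bottom [547.044 -29.089 169.309] past tip -26.042611873752456 to home [-26.456   9.411  57.309]
```

{"method": "send_rows", "body": {"deltas": "0 0.0005 0.004 0 0 0 0.03; 0 0.0005 0.004 0 0 0 0.03; 0 0 0.004 0 0 0 0.03; 0 0 0.004 0 0 0 0.03"}}

```text
t: 9.25
position: [515.7, -20.8, 224.4]
tcp_rot: [-0.59, 0.766, -0.202, 0.155]
wrist_force: [-0.4, -0.3, -1.1]
opening: 43.6
```

```bash
python3 -c "
from h import *
ft()"
```

```text
t 9.25 p [515.7 -20.8 224.4] x [-0.256 -0.967 -0.   ] z [ 0.477 -0.126 -0.87 ] F [-0.4 -0.3 -1.1] M [ 0.14  0.5  -0.05] op 43.6 q [-0.01 -0.34  2.3  -0.19  0.69  1.94]
Ftool [0.414 0.827 0.802] Mtool [-0.516  0.024  0.048] bottom [553.86  -30.883 154.818] past tip -42.124482648591865 to home [-19.64    7.617  42.818]
```

Sliding freely. Continue.

{"method": "send_rows", "body": {"deltas": "0 0 0.004 0 0 0 0.03; 0 0 0.004 0 0 0 0.03; 0 0 0.004 0 0 0 0.03; 0 0 0.004 0 0 0 0.03"}}

```text
t: 9.75
position: [523.1, -22.8, 210.2]
tcp_rot: [-0.59, 0.766, -0.202, 0.155]
wrist_force: [-1.2, -0.2, -1.5]
opening: 43.6
```

```bash
python3 -c "
from h import *
ft()
for n in ['scene']:cv2.imwrite('pics/%s6.png'%n,camera(n))
crop(cv2.imread('pics/scene6.png'),260,130,100,110,5.4,'pics/s6c.png')"
```

```text
t 9.75 p [523.1 -22.8 210.2] x [-0.256 -0.967  0.   ] z [ 0.476 -0.126 -0.87 ] F [-1.2 -0.2 -1.5] M [ 0.2   0.54 -0.02] op 43.6 q [-0.01 -0.31  2.3  -0.2   0.66  1.94]
Ftool [0.465 1.682 0.751] Mtool [-0.572 -0.037  0.049] bottom [561.124 -32.886 140.578] past tip -58.22782411838955 to home [-12.376   5.614  28.578]
```

View pics/s6c.png

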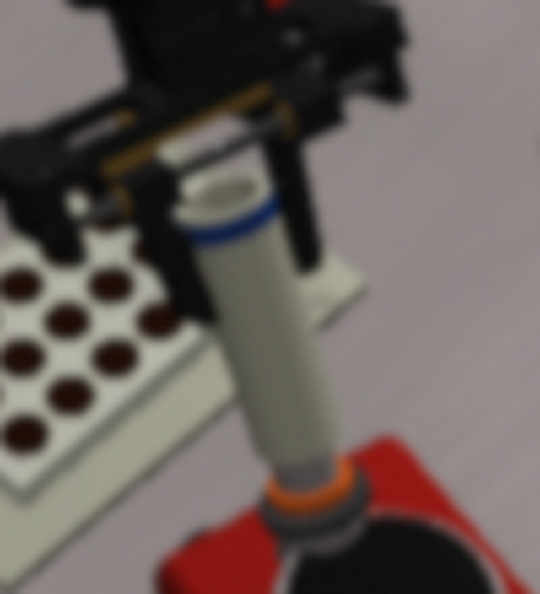

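{"method": "send_rows", "body": {"deltas": "0 0 0.004 0 0 0 0.03; 0 0 0.004 0 0 0 0.03; 0 0 0.004 0 0 0 0.03; 0 0 0.003 0 0 0 0.03"}}

```text
t: 10.3
position: [530.0, -24.7, 197.0]
tcp_rot: [-0.59, 0.766, -0.202, 0.155]
wrist_force: [-1.0, 0.1, -1.1]
opening: 43.3
```

{"method": "send_rows", "body": {"deltas": "0 0 0.003 0 0 0 0.03; 0 0 0.003 0 0 0 0.03"}}

```text
t: 10.55
position: [532.8, -25.4, 191.9]
tcp_rot: [-0.59, 0.766, -0.202, 0.155]
wrist_force: [-2.0, 1.0, -1.6]
opening: 43.9
```

```bash
python3 -c "
from h import *
ft()"
```

```text
t 10.55 p [532.8 -25.4 191.9] x [-0.256 -0.967  0.   ] z [ 0.476 -0.126 -0.871] F [-2.   1.  -1.6] M [ 0.17  0.78 -0.02] op 43.9 q [-0.02 -0.26  2.31 -0.21  0.61  1.95]
Ftool [-0.485  2.676  0.3  ] Mtool [-0.796  0.037 -0.001] bottom [570.884 -35.518 122.204] past tip -79.19719774414965 to home [-2.616  2.982 10.204]
```

{"method": "send_rows", "body": {"deltas": "0 0.0005 0.003 0 0 0 0.03; 0 0.0005 0.002 0 0 0 0.03; 0 0 0.002 0 0 0 0.03"}}

```text
t: 10.92
position: [535.9, -26.2, 186.5]
tcp_rot: [-0.59, 0.766, -0.202, 0.156]
wrist_force: [-5.0, 0.5, 3.3]
opening: 43.7
```

```bash
python3 -c "
from h import *
ft()
for n in ['scene','wrist']:cv2.imwrite('pics/%s7.png'%n,camera(n))
crop(cv2.imread('pics/scene7.png'),280,160,80,90,6,'pics/s7c.png')
crop(cv2.imread('pics/wrist7.png'),240,90,150,130,5,'pics/w7c.png')"
```

```text
t 10.93 p [535.9 -26.2 186.5] x [-0.256 -0.967 -0.   ] z [ 0.477 -0.126 -0.87 ] F [-5.   0.5  3.3] M [ 0.13  0.96 -0.18] op 43.7 q [-0.02 -0.25  2.31 -0.21  0.59  1.95]
Ftool [ 0.784  2.701 -5.331] Mtool [-0.958  0.19   0.104] bottom [574.083 -36.294 116.894] past tip -85.44162589553216 to home [0.583 2.206 4.894]
```

View pics/s7c.png

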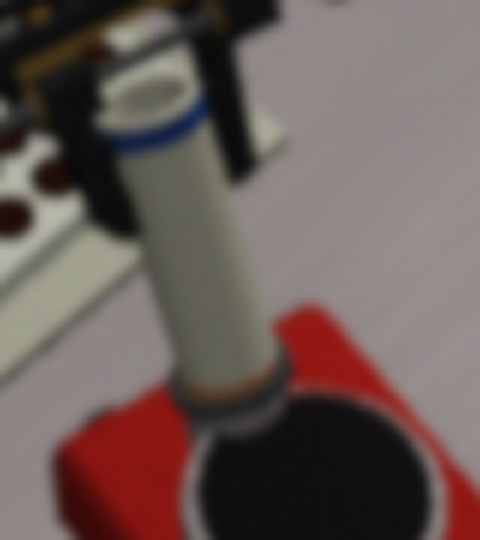

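View pics/w7c.png

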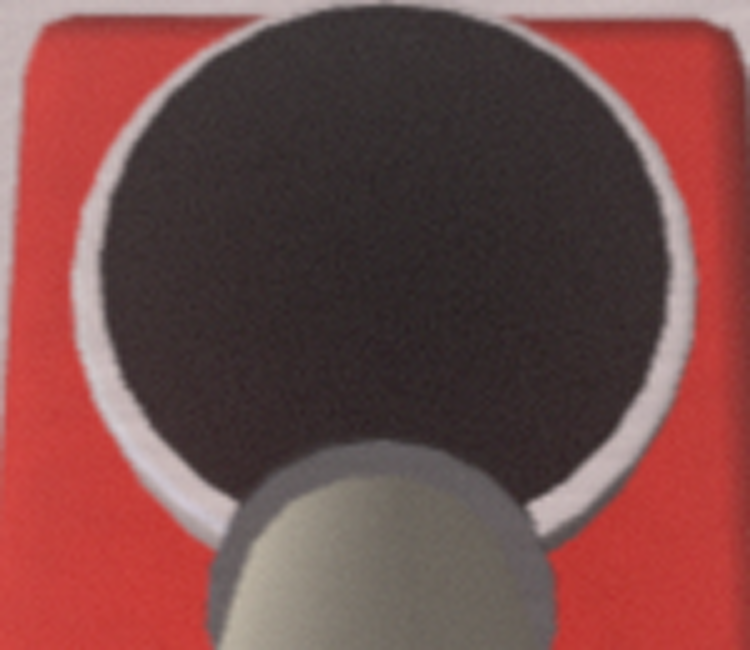

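Collar is met (axial ≈6 N); some orange still shows. Keep pushing to the flange.

{"method": "send_rows", "body": {"deltas": "0 0 0.002 0 0 0 0.03; 0 0 0.002 0 0 0 0.03; 0 0 0.002 0 0 0 0.03"}}

```text
t: 11.4
position: [539.5, -26.7, 183.1]
tcp_rot: [-0.589, 0.766, -0.203, 0.157]
wrist_force: [-23.2, 7.6, 25.5]
opening: 43.9
```

```bash
python3 -c "
from h import *
ft()"
```

```text
t 11.4 p [539.5 -26.7 183.1] x [-0.256 -0.967 -0.001] z [ 0.479 -0.126 -0.869] F [-23.2   7.6  25.5] M [0.4  1.72 0.15] op 43.9 q [-0.02 -0.24  2.31 -0.21  0.58  1.96]
Ftool [ -1.455   8.503 -34.213] Mtool [-1.762 -0.026 -0.159] bottom [577.846 -36.75  113.552] past tip -90.20640313300868 to home [4.346 1.75  1.552]
```

```bash
python3 -c "
from h import *
ft()
for n in ['scene','wrist','top']:cv2.imwrite('pics/%s8.png'%n,camera(n))
crop(cv2.imread('pics/scene8.png'),280,160,80,90,6,'pics/s8c.png')
crop(cv2.imread('pics/wrist8.png'),200,150,240,200,3,'pics/w8c.png')"
```

```text
t 11.4 p [539.5 -26.7 183.1] x [-0.256 -0.967 -0.001] z [ 0.479 -0.126 -0.869] F [-23.2   7.6  25.5] M [0.4  1.72 0.15] op 43.9 q [-0.02 -0.24  2.31 -0.21  0.58  1.96]
Ftool [ -1.455   8.503 -34.213] Mtool [-1.762 -0.026 -0.159] bottom [577.846 -36.75  113.552] past tip -90.20640313300868 to home [4.346 1.75  1.552]
```

View pics/s8c.png

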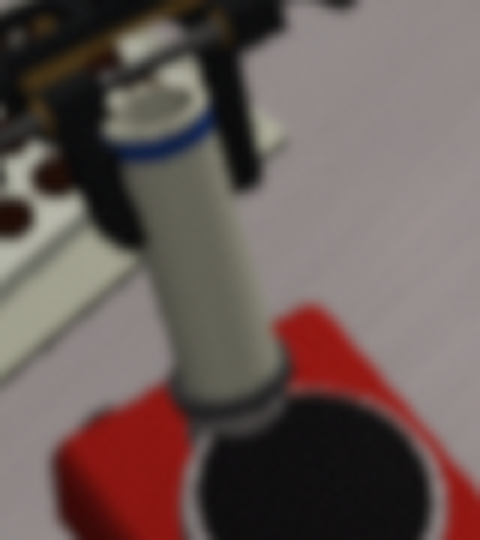

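View pics/w8c.png

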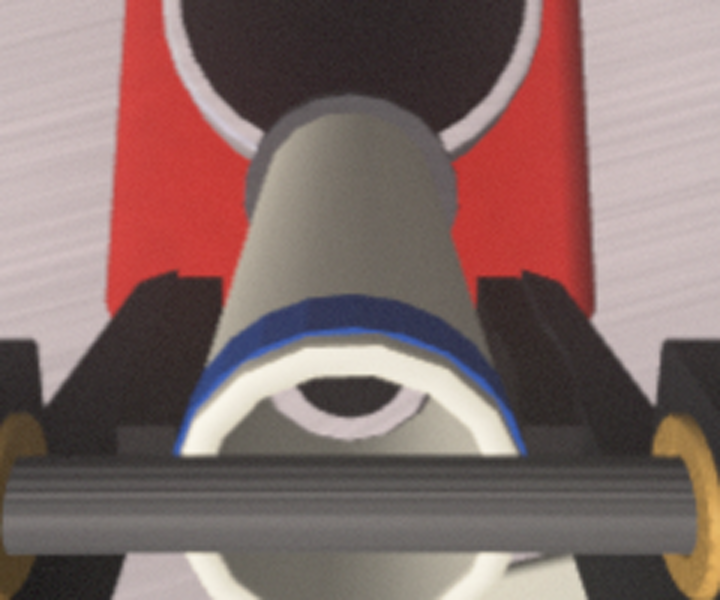

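{"method": "send_rows", "body": {"deltas": "0 0 0.0005 0 0 0 0.03; 0 0 0 0 0 0 0.03"}}

```text
t: 11.8
position: [539.5, -26.6, 183.1]
tcp_rot: [-0.59, 0.766, -0.203, 0.157]
wrist_force: [-17.9, 4.1, 18.2]
opening: 43.7
```

```bash
python3 -c "
from h import *
ft()"
```

```text
t 11.8 p [539.5 -26.6 183.1] x [-0.256 -0.967 -0.001] z [ 0.479 -0.126 -0.869] F [-17.9   4.1  18.2] M [0.17 1.47 0.1 ] op 43.7 q [-0.02 -0.24  2.31 -0.21  0.58  1.96]
Ftool [  0.618   6.923 -24.87 ] Mtool [-1.462  0.133 -0.185] bottom [577.855 -36.661 113.615] past tip -90.14473371521117 to home [4.355 1.839 1.615]
```

{"method": "send_rows", "body": {"deltas": "0 0 -0.001 0 0 0 0.03; 0 0 0 0 0 0 0.06; 0 0 0 0 0 0 0.075; 0 0 0 0 0 0 0.088; 0 0 0 0 0 0 0.088"}}

```text
t: 12.42
position: [538.1, -26.8, 180.6]
tcp_rot: [-0.59, 0.766, -0.202, 0.155]
wrist_force: [0.6, -0.0, -0.0]
opening: 81.9
```

{"method": "send_rows", "body": {"deltas": "0 0 -0.005 0 0 0 0.088; 0 0 -0.015 0 0 0 0.088; 0 0 -0.03 0 0 0 0.088; 0 0 -0.04 0 0 0 0.088; 0 0 -0.04 0 0 0 0.088"}}

```text
t: 13.05
position: [475.2, -10.1, 295.9]
tcp_rot: [-0.59, 0.766, -0.202, 0.156]
wrist_force: [0.4, -0.1, 0.1]
opening: 87.9
```

{"method": "send_rows", "body": {"deltas": "0 0 -0.02 0 0 0 0.088; 0 0 0 0 0 0 0.088; 0 0 0 0 0 0 0.088; 0 0 0 0 0 0 0.088"}}

```text
t: 13.55
position: [466.2, -8.0, 309.8]
tcp_rot: [-0.59, 0.767, -0.201, 0.154]
wrist_force: [0.7, -0.1, 0.1]
opening: 88.0
```

```bash
python3 -c "
from h import *
ft()
for n in ['scene','wrist','top']:cv2.imwrite('pics/%s9.png'%n,camera(n))
crop(cv2.imread('pics/scene9.png'),260,140,110,110,5,'pics/s9c.png')
crop(cv2.imread('pics/wrist9.png'),160,90,320,220,2.4,'pics/w9c.png')"
```

```text
t 13.55 p [466.2  -8.  309.8] x [-0.256 -0.967  0.001] z [ 0.474 -0.126 -0.872] F [ 0.7 -0.1  0.1] M [ 0.06  0.24 -0.  ] op 88.0 q [ 0.03 -0.52  2.25 -0.18  0.93  1.93]
Ftool [-0.058 -0.697  0.246] Mtool [-0.25   0.002  0.001] bottom [504.117 -18.065 240.06 ] past tip 57.359151177490176 to home [-69.383  20.435 128.06 ]
```

View pics/s9c.png

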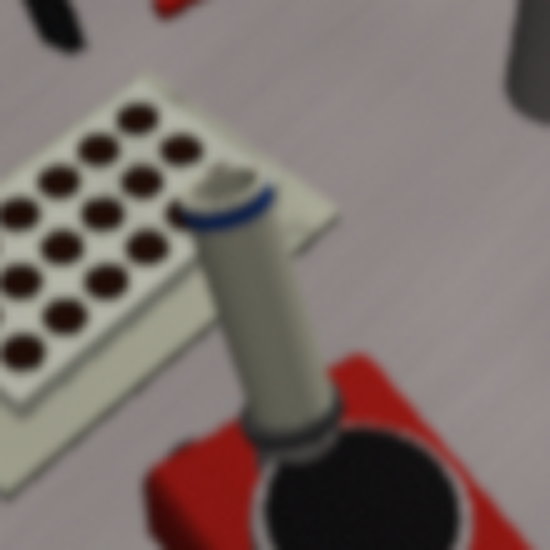

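View pics/w9c.png

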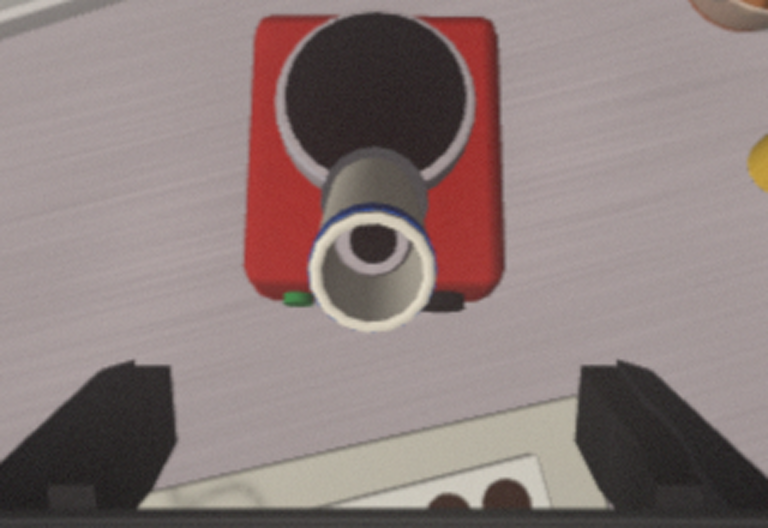

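View pics/top9.png

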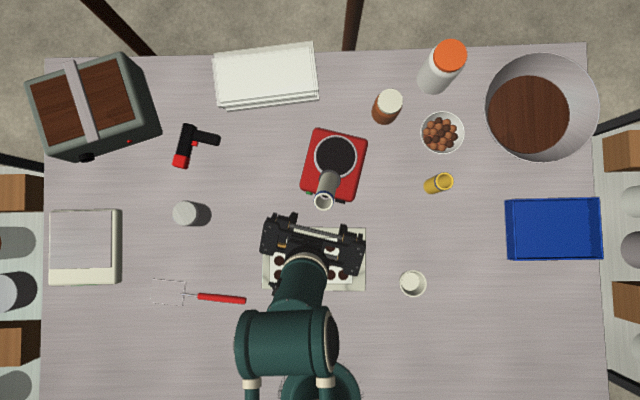

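```bash
python3 -c "
from h import *
o=robot.get_obs()
print(tri('wrist',(315,202.5),'scene',(306,177.6),o), tri('wrist',(315,202.5),'top',(323.3,200.8),o),HOME+130*neck(29))
cv2.imwrite('pics/fin.png',camera('scene'))
a=cv2.imread('pics/scene9.png')[140:250,260:370].astype(int);print('orange px',((a[...,2]-a[...,0]>70)&(a[...,1]>45)).sum(), 'max move',abs(cv2.imread('pics/fin.png').astype(int)[140:250,260:370]-a).mean())
"
```

```text
(array([514.716, -18.665, 221.884]), np.float64(4.894394179597443)) (array([513.704, -19.639, 220.273]), np.float64(1.9489395648612649)) [512.622 -22.188 225.701]
orange px 75 max move 0.418732782369146
```

```bash
python3 -c "
from h import *
for f in ['scene0','scene7','scene9']:
    a=cv2.imread('pics/%s.png'%f)
    h=cv2.cvtColor(a,cv2.COLOR_BGR2HSV)[210:236,300:336]
    m=(h[...,0]>=6)&(h[...,0]<=14)&(h[...,1]>110);print(f,m.sum(),np.argwhere(m)[:6].tolist())
a=cv2.imread('pics/wrist9.png');h=cv2.cvtColor(a,cv2.COLOR_BGR2HSV)[130:200,280:350];print(((h[...,0]>=6)&(h[...,0]<=18)&(h[...,1]>120)).sum())
"
```

```text
scene0 95 [[4, 23], [5, 22], [5, 23], [5, 24], [6, 22], [6, 23]]
scene7 8 [[13, 22], [14, 21], [14, 22], [15, 13], [15, 15], [15, 16]]
scene9 0 []
0
```

No orange remains visible, so the tube is home and at rest.

```bash
python3 -c "
from plant import job
print(job.finish_job())"
```

```text
the job is handed in; nothing more can be done
None
```

I picked up the white tube (not the yellow one) and slid it band-up onto the neck, which I measured at about 29° of lean. I then pushed it past the seal to the flange, let go, backed away along the axis and handed the job in at about 14 s.

**Seating:**
- The seal gave about 5 N of resistance, then a hard stop at about 34 N.
- Before release, the wrist pose put the bottom end about 5 mm from my camera estimate of mill_home. That is right at the tolerance, and the estimate itself is only good to a few mm, so this check neither confirms nor rules out the 5 mm limit.
- After release, no orange was visible in the scene or wrist views. A first, looser colour count gave 75 pixels over a wider crop that included the red box. A stricter count around the collar gave 0.
- The tube's top rim came out 4–5 mm lower than predicted for a fully home tube, which fits calibration error rather than a tube left high. The two sight lines in the wrist and scene views missed each other by about 5 mm, so that figure is rough.

**Rest of the scene:** The tube looked still between the last two pictures, and the gripper was clear with near-zero force. The other things looked unmoved in the top view, though the arm covered part of the mould.

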